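# Nest the angle offcut in the V rack

## Task

Tidy the angle offcuts into the red V rack: first push the short piece that lies in the rack along its V until its end is home against the dark stop plate. Then take the long aluminium angle from the bench, hold it parallel to the short one and lower it into the short one's V a little short of the stop plate, without dropping it, and while still holding it slide it along the V until its end bears gently but firmly on the stop plate. Let go, leave both pieces nested and flush against the stop, and do not disturb the other things on the bench.

Things in the scene. Friction and masses are not known exactly. Their poses are not given: they have to be found in the camera images.
- rack_stop (a point): Fixed rack. This point: where the V line (inner corner) of its red trough meets the stop plate's face, 80 mm above the bench. +y along the V away from the stop, level; z up; +x level, square to the V. Trough y = 0 to 100 mm, walls 44 mm wide, 6 thick: one rises towards -x, leaning 35 deg from vertical, the other towards +x, 35 deg above level.
- rack: The same rack, fixed; origin on the bench, 80 mm below and 50 mm along y from rack_stop, same axes. Dark stop plate across the trough's -y end: 120 mm wide (x -52 to 68), 10 thick, top 150 mm above the bench. Base plate 150 x 130 x 6 mm, a 60 mm wide foot under the trough near its open end; nothing of the rack farther than 60 mm along +y.
- short_corner (a point): Short aluminium angle, 110 mm long, legs 50 mm outside, 8 thick, 0.22 kg, loose in the trough, its end at first 10 to 30 mm from the stop. Point on its INNER corner line, mid length. y along it away from the stop, x along the leg 35 deg above level, z along the leg leaning 35 deg from vertical. Home: this point 55 mm along y from rack_stop, far end 10 mm past the trough.
- short_angle: The short angle. Origin on its OUTER corner line at mid length (8 mm in x and in z behind short_corner); axes as short_corner.
- long_leg (a point): Long aluminium angle, 180 mm, legs 50 mm outside, 8 thick, about 0.36 kg, on the bench with one leg flat, one upright. Point: centre of the upright leg, 25 mm above the bench. y along it, z up the upright leg (8 mm thick in x), x the way the flat leg points. Home it overhangs the short one by 70 mm: grip the upright leg 30 to 40 mm from its +y end, clear of the short one.
- long_corner (a point): On the long angle's OUTER corner line at mid length (4 mm in -x and 25 mm in -z from long_leg); axes as long_leg. Nested, it coincides in x and z with short_corner and its axes are parallel to that; home against the stop it is 90 mm along y from rack_stop.
- long_angle: The long angle; origin and axes as long_corner.
- tube_mid (a point): Bystander: dark steel square tube offcut, 40 x 40 x 170 mm (long in y), lying on the bench; its centre. It and the long angle may have changed places.
- block_mid (a point): Bystander: pale wood block 75 x 130 x 45 mm; its centre.
- square_mid (a point): Bystander: try square; the middle of its wooden stock, 18 x 110 x 18 mm; steel blade 160 mm towards its +x.
- can_mid (a point): Bystander: can, 66 mm across and 160 mm high; its centre.
- hammer: Bystander: hammer lying along its x; about 260 mm long.
- wrench: Bystander: wrench lying along its x; about 180 mm long.
- tin: Bystander: blue bowl, 90 mm across and 60 mm high; origin under its middle.
There are look-alikes about, which are no part of the job. What is shaped like the long_angle but orange is not meant.

How it is judged (in metres and radians):
On the way, in this order (a step that is already met when the one before it is completed fails the run):
1. the short angle is pushed home: its end within 2 mm of the stop plate (y of short_corner in the frame of rack_stop between 0.0525 and 0.0572 m), for 0.2 s.
2. the long angle, still held by the fingers, is in the short one's V: corners within 4 mm, parallel to 0.1 rad (x of long_corner in the frame of short_corner between -0.004 and 0.004 m and z of long_corner in the frame of short_corner between -0.004 and 0.004 m and angle between the y axis of long_corner and the y axis of short_corner, either way round below 0.1 rad and (angle between the x axis of long_corner and the x axis of short_corner, either way round below 0.12 rad or angle between the x axis of long_corner and the z axis of short_corner, either way round below 0.12 rad) and contact force between the fingers and long_angle above 0.5 N), for 0.1 s.
3. the held long angle is nested, its end within 2 mm of the stop plate and bearing on it with 1.5 N or more (x of long_corner in the frame of short_corner between -0.004 and 0.004 m and z of long_corner in the frame of short_corner between -0.004 and 0.004 m and angle between the y axis of long_corner and the y axis of short_corner, either way round below 0.08 rad and (angle between the x axis of long_corner and the x axis of short_corner, either way round below 0.1 rad or angle between the x axis of long_corner and the z axis of short_corner, either way round below 0.1 rad) and y of long_corner in the frame of rack_stop between 0.0875 and 0.0922 m and contact force between long_angle and rack above 1.5 N and contact force between the fingers and long_angle above 0.5 N), for 0.1 s.
At the end, for the whole second after the job is handed in: The short angle lies in the rack's V (within 4 mm) with its end within 2 mm of the stop plate; the long one is nested in it, outer corner in inner corner within 2.5 mm both ways, parallel to 0.05 rad, legs flat on legs to 0.07 rad, its end within 2 mm of the stop plate; both at rest and released (all of step 1 and angle between the y axis of short_corner and the y axis of rack_stop, either way round below 0.05 rad and x of short_corner in the frame of rack_stop between -0.002 and 0.006 m and z of short_corner in the frame of rack_stop between 0.008 and 0.0145 m and x of long_corner in the frame of short_corner between -0.0025 and 0.0025 m and z of long_corner in the frame of short_corner between -0.0025 and 0.0025 m and angle between the y axis of long_corner and the y axis of short_corner, either way round below 0.05 rad and (angle between the x axis of long_corner and the x axis of short_corner, either way round below 0.07 rad or angle between the x axis of long_corner and the z axis of short_corner, either way round below 0.07 rad) and y of long_corner in the frame of rack_stop between 0.0875 and 0.0922 m and linear speed of each of long_angle, short_angle below 0.02 m/s); the robot touches nothing.
It fails at once if the long angle rams the rack with over 50 N, or the short one with over 90 N (contact force between long_angle and rack above 50 N or contact force between short_angle and rack above 90 N).
It fails at once if a bystander is moved by more than 20 mm (distance of any of tube_mid, block_mid, square_mid, can_mid, hammer, wrench, tin from where it was at the start of the episode above 0.02 m).
It also fails if it takes over 58 s, if anything falls off the work surface, if the arm or the gripper's body presses on something with over 40 N, if the wrist force passes 120 N, or if a joint passes its speed limit or range.

## Robot

A 6-joint arm with a two-finger parallel gripper is mounted at the origin on the work surface. World frame = base frame: x ahead of the robot, y to its left, z up, the work surface at z = 0. Lengths are in m, angles in degrees, forces in N, time in s.
With the tool pointing down it reaches from about 0.25 to 0.725 m from the base axis. Payload 9.7 kg.
Tool frame: the origin (TCP) lies midway between the tips of the shut fingers; the grasp point (between the pads) lies 19 mm behind it; z points along the fingers, y is the line along which they close (so a half turn about z gives the same grasp; the last joint's range is limited). The gripper opens to 85 mm and grips with 20 to 120 N. Pads are 22 mm wide; open, the fingers measure 114 mm over their backs; the gripper's body (76 mm by 85 mm) begins 54 mm behind the grasp point. The pads swing forward as they close: fully open they stand 13 mm farther back than shut.
Start: joints at [-76.948, 4.979, 10.078, 95.1, 0, 90], TCP at [0.124, -0.536, 0.231] pointing down, gripper open.
Joint ranges: [-179.16, 179.16], [-48.56, 103.87], [-65.8, 70.77], [-126.05, 130.52], [-82.76, 87.17], [-180, 180]. Speed limits (degrees/s): [127.2, 127.2, 147.25, 180, 180, 180].

## Interface

Orientations are given as [roll, pitch, yaw] about the fixed x, y, z axes, in that order (R = Rz(yaw) Ry(pitch) Rx(roll)).
In Python, from workcell import bot gives the robot as it stands.
- The arm moves only by the shell command python3 -m crank 'ROWS' [FORCE]. ROWS is JSON, a list of rows, each an object with "gripper": the finger opening in mm, from 0 to 85.4; "travel": the shift along the tool's x, y, z in mm, a list of three; "twist": the turn, a rotation vector about the tool's x, y, z in rad, a list of three. In form: [{"gripper": gripper, "travel": [tx, ty, tz], "twist": [rx, ry, rz]}, ...]. A call has 1 to 12 rows; each row shifts and turns the commanded pose from where the row before left it, along the tool's axes as they then stand; what a row does not reach is not made up. A row lasts 1/8 s, in which the tool goes at most 62.5 mm and 10.7 degrees, less where a joint would pass 70% of its speed; a pose out of reach is approached as far as the arm can. A call is refused whole if a number of a shift passes 62.5 or a number of a turn 0.188, either way. A call with a gripper value outside its range is refused whole. The fingers move at their own pace and stop on an object; FORCE is the grip in N (left out, the last holds). Time passes only in rows, so rows that do not move let the fingers close. It gives the time, the measured TCP pose, the force, the opening and the grip force at its end, in the units of the state.
- bot.get_obs(): the state, without advancing time (a new reading comes with each control period).
- bot.camera(name): name is "scene" or "side" or "wrist"; returns the picture (384x512x3 uint8, red, green, blue); there is no depth.
- bot.calibration(name): a dict with "vfov" (degrees; the focal length in pixels is half the picture's height over the tangent of half this angle, whatever the lens; pixels are square), "cx", "cy" (the principal point, pixels), "camera_from_world" (4x4, takes a point from world to camera coordinates). Camera axes: x right, y down, z forward; pixel columns grow to the right and rows downward; lengths in m; the calibration is good to about 2 mm. The wrist camera is an equidistant fisheye: a pixel r from the principal point sees the ray r / f radians off the axis. A picture is of the moment at which its call begins: read the wrist's pose just before it. calibration takes no time and is no camera call; for the wrist camera it gives the pose at the moment of the call.
- bot.job_done(): hands the job in; it is judged then, once.
The state is a dict: "time": time; "q": joint angles; "qd": joint speeds; "joint_efforts": joint torques, N m; "ee_pos": TCP position; "tcp_rot": TCP orientation; "wrist_force": force on the tool from outside, world axes, zero at the start; "torque": the same for the moment, N m; "opening": finger opening in m; "grasp_force": force on a finger pad.
Only numpy, scipy, OpenCV 4.12 (cv2) and the standard library are available. Lean on these libraries where they do the work, as an engineer would, in place of code of your own. Each camera call takes 0.05 s, during which the arm holds its last target. There are 200 camera calls.

## Working session

There is one attempt and no reset: what is moved stays moved. The work goes in short steps, Python scripts to look and compute and a shell command to move; the robot and the scene stay as the last step left them, time stands still between calls to the robot, and variables do not carry over. Pictures are saved under pics/ and viewed, at most 10 in all, crops included, and the job is handed in when it is done.

```bash
mkdir -p pics; ls; python3 - <<'E'
from workcell import bot
import cv2,numpy as np
np.set_printoptions(precision=4,suppress=True)
o=bot.get_obs();print(o['time'],o['ee_pos'],o['tcp_rot'],o['opening'])
for n in('scene','side','wrist'):
    c=bot.calibration(n);print(n,c['vfov'],c['cx'],c['cy'],np.array(c['camera_from_world']))
    im=bot.camera(n);cv2.imwrite(f'pics/{n}0.png',im[...,::-1])
E
```

```text
pics
0.0 [ 0.1242 -0.5355  0.2306] [-179.923     0.0002   13.0548] 0.08530360581754391
scene 45.90501926759828 252.72138261784917 195.13918902860786 [[ 0.7896  0.6134 -0.0163 -0.3846]
 [ 0.4447 -0.5904 -0.6735 -0.2372]
 [-0.4228  0.5246 -0.739   1.651 ]
 [ 0.      0.      0.      1.    ]]
side 47.689650468578066 256.2757255334585 187.76305307002968 [[-0.9899 -0.1412  0.015   0.5413]
 [-0.0857  0.5095 -0.8562  0.1458]
 [ 0.1132 -0.8488 -0.5165  1.0245]
 [ 0.      0.      0.      1.    ]]
wrist 65.70646984690485 258.1152823389713 191.2782622229821 [[ 0.2257 -0.9742 -0.0011 -0.5491]
 [-0.9324 -0.2163  0.2896 -0.037 ]
 [-0.2824 -0.0644 -0.9571  0.3795]
 [ 0.      0.      0.      1.    ]]
```

View pics/scene0.png

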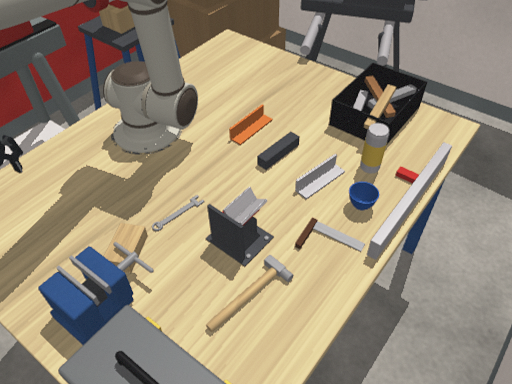

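View pics/side0.png

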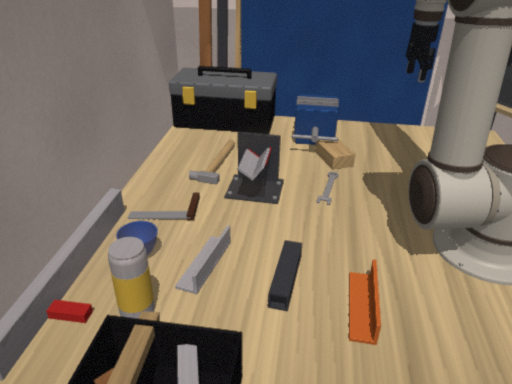

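The scene view shows the grey aluminium angle at (320,177), which is at (207,258) in the side view. The rack is at (240,225) scene and (257,165) side.

Things that could be taken for the long angle:
- **Orange angle:** (250,125) scene, (365,310) side. The description excludes it.
- **Dark tube:** (279,150) scene.
- **Bench-edge rail:** (412,200) scene.
- **Grey bars in the bin:** (405,95) scene.

I choose the grey angle at (320,177) and will check it in a close crop.

```bash
python3 - <<'E'
import cv2,numpy as np
s=cv2.imread('pics/side0.png');c=cv2.imread('pics/scene0.png')
f=lambda im,x,y:cv2.resize(im[y:y+75,x:x+100],(400,300),interpolation=cv2.INTER_CUBIC)
cv2.imwrite('pics/crop1.png',np.vstack([np.hstack([f(s,210,130),f(s,160,220)]),np.hstack([f(c,195,185),f(c,275,140)])]))
E
```

```text
(no output)
```

View pics/crop1.png

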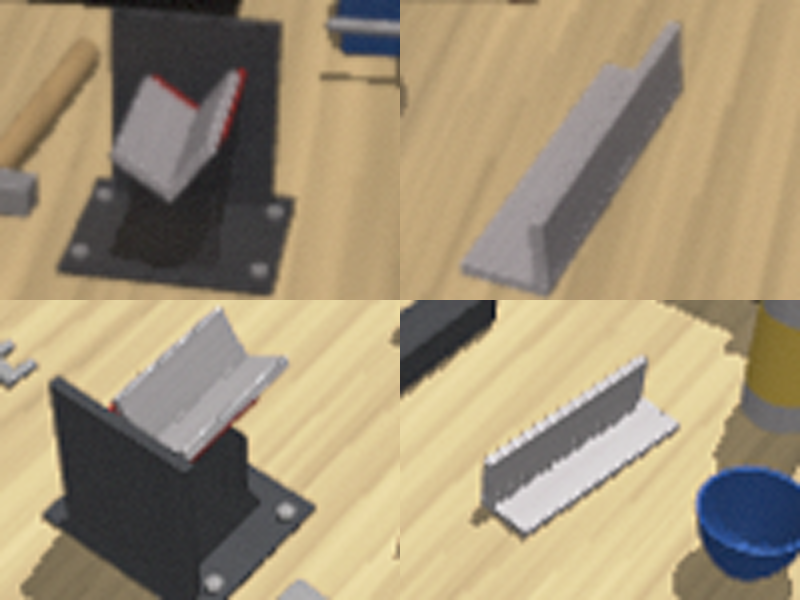

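The top panels are the side view and the bottom panels the scene view. The grey angle has its upright leg on the -x side and its flat leg pointing +x, with both legs plain aluminium, so the choice holds. The short angle lies in the red trough, a little off the dark stop plate. Next I cast the corners.

```bash
cat > h.py <<'E'
import numpy as np,cv2
from workcell import bot
np.set_printoptions(precision=4,suppress=True)
def ray(n,p,c=None):
    c=c or bot.calibration(n);T=np.array(c['camera_from_world']);f=192/np.tan(np.radians(c['vfov'])/2)
    d=(np.array(p,float)-[c['cx'],c['cy']])/f
    if n=='wrist':
        r=np.hypot(*d);d=d/r*np.sin(r);v=np.array([*d,np.cos(r)])
    else: v=np.array([*d,1])
    R=T[:3,:3];return -R.T@T[:3,3],R.T@v/np.linalg.norm(v)
def onz(n,p,z,c=None):
    o,d=ray(n,p,c);return o+d*(z-o[2])/d[2]
def tri(rs):
    A=0;b=0
    for o,d in rs:
        P=np.eye(3)-np.outer(d,d);A=A+P;b=b+P@o
    x=np.linalg.solve(A,b);return x,[np.linalg.norm((np.eye(3)-np.outer(d,d))@(x-o)) for o,d in rs]
E
python3 - <<'E'
from h import *
def S(u,v): 
    x,y=(210,130) if u<400 else (160,220)
    return ((u%400)+.5)/4-.5+x,(v+.5)/4-.5+y
def C(u,v):
    x,y=(195,185) if u<400 else (275,140)
    return ((u%400)+.5)/4-.5+x,(v-300+.5)/4-.5+y
print('base',[onz('side',S(*p),.006)[:2] for p in[(105,178),(293,198),(272,290),(60,268)]])
print('stop top side',[onz('side',S(*p),.15)[:2] for p in[(110,10),(282,21)]])
print('stop top scene',[onz('scene',C(*p),.15)[:2] for p in[(55,379),(190,467)]])
print('long side z0',[onz('side',S(*p),0)[:2] for p in[(552,292),(683,92),(463,272)]])
print('long scene top50',[onz('scene',C(*p),.05)[:2] for p in[(485,460),(643,358)]])
print('long scene flat z8',[onz('scene',C(*p),.008)[:2] for p in[(525,531),(679,426)]])
print('tri short: +x leg tip far end',tri([ray('side',S(115,155)),ray('scene',C(287,360))]))
print('tri short: -x leg tip far end',tri([ray('side',S(218,148)),ray('scene',C(218,308))]))
print('tri short: inner corner far end',tri([ray('side',S(172,182)),ray('scene',C(250,357))]))
for n,cs in(('tube scene',[(258,152),(293,134),(299,147),(264,167)]),('can',[(372,170)]),('bowl',[(363,208)]),('hammer',[(290,275),(210,325),(268,258)]),('sq',[(362,247),(300,245)]),('wrench',[(155,228),(200,200)])):
    print(n,[onz('scene',p,.03 if n[0]!='c' else 0)[:2] for p in cs])
E
```

```text
base [array([ 0.6443, -0.2481]), array([ 0.5021, -0.2417]), array([ 0.505 , -0.1148]), array([ 0.6519, -0.1185])]
stop top side [array([ 0.6366, -0.2329]), array([ 0.5159, -0.2352])]
stop top scene [array([ 0.5163, -0.2255]), array([ 0.6344, -0.2295])]
long side z0 [array([0.6338, 0.2424]), array([0.599 , 0.0705]), array([0.683 , 0.2356])]
long scene top50 [array([0.5995, 0.0738]), array([0.6368, 0.2468])]
long scene flat z8 [array([0.6462, 0.0641]), array([0.6828, 0.2362])]
tri short: +x leg tip far end (array([ 0.6086, -0.0923,  0.1123]), [np.float64(0.000540104437050106), np.float64(0.0005401044370502256)])
tri short: -x leg tip far end (array([ 0.544 , -0.0902,  0.1235]), [np.float64(0.0025553076571167596), np.float64(0.002555307657116699)])
tri short: inner corner far end (array([ 0.5739, -0.0931,  0.0944]), [np.float64(0.0029229922219594037), np.float64(0.0029229922219594887)])
tube scene [array([0.4157, 0.1216]), array([0.4568, 0.2681]), array([0.5113, 0.2244]), array([0.4749, 0.076 ])]
can [array([0.7493, 0.3029])]
bowl [array([0.8142, 0.1127])]
hammer [array([ 0.774 , -0.2087]), array([ 0.7002, -0.4426]), array([ 0.696 , -0.2005])]
sq [array([ 0.8805, -0.0148]), array([ 0.7408, -0.1121])]
wrench [array([ 0.3751, -0.3138]), array([ 0.4058, -0.1553])]
```

The rack's V line runs at x≈0.567, y_stop≈-0.227, yaw≈-2°. The short's free end is at y≈-0.092, so the push is about 25 mm. The long angle runs from (0.60,0.072) to (0.636,0.245) with yaw≈-12°, and its length and heights match the description. I'll turn the tool and go beside the free end.

```bash
python3 -m crank '[{"gripper":0,"travel":[0,0,0],"twist":[0,0,-0.187]},{"gripper":0,"travel":[0,0,0],"twist":[0,0,-0.187]},{"gripper":0,"travel":[0,0,0],"twist":[0,0,-0.187]},{"gripper":0,"travel":[0,0,0],"twist":[0,0,-0.187]},{"gripper":0,"travel":[0,0,0],"twist":[0,0,-0.187]},{"gripper":0,"travel":[0,0,0],"twist":[0,0,-0.187]},{"gripper":0,"travel":[0,0,0],"twist":[0,0,-0.187]}]' 60
python3 -m crank '[{"gripper":0,"travel":[42,36,0],"twist":[0,0,0]},{"gripper":0,"travel":[42,36,0],"twist":[0,0,0]},{"gripper":0,"travel":[42,36,0],"twist":[0,0,0]},{"gripper":0,"travel":[42,36,0],"twist":[0,0,0]},{"gripper":0,"travel":[42,36,0],"twist":[0,0,0]},{"gripper":0,"travel":[42,36,0],"twist":[0,0,0]},{"gripper":0,"travel":[42,36,0],"twist":[0,0,0]},{"gripper":0,"travel":[42,36,0],"twist":[0,0,0]},{"gripper":0,"travel":[42,36,0],"twist":[0,0,0]},{"gripper":0,"travel":[42,36,0],"twist":[0,0,0]},{"gripper":0,"travel":[42,36,0],"twist":[0,0,0]},{"gripper":0,"travel":[42,36,0],"twist":[0,0,0]}]'
```

```text
time: 1.02
ee_pos: [0.1242, -0.5357, 0.231]
tcp_rot: [-180.0, -0.0, 88.4]
wrist_force: [0.0, 0.3, 0.4]
opening: 0.0001
grasp_force: 0.0
time: 2.52
ee_pos: [0.5741, -0.0452, 0.2311]
tcp_rot: [-180.0, 0.0, 88.1]
wrist_force: [0.7, -0.2, 0.5]
opening: -0.0
grasp_force: 0.0
```

```bash
python3 - <<'E'
from h import *
import json
c=bot.calibration('wrist');im=bot.camera('wrist')
c={k:np.array(v).tolist() for k,v in c.items()};json.dump(c,open('w1.json','w'))
cv2.imwrite('pics/w1.png',cv2.resize(im,(768,576),interpolation=cv2.INTER_CUBIC)[...,::-1])
E
```

```text
(no output)
```

View pics/w1.png

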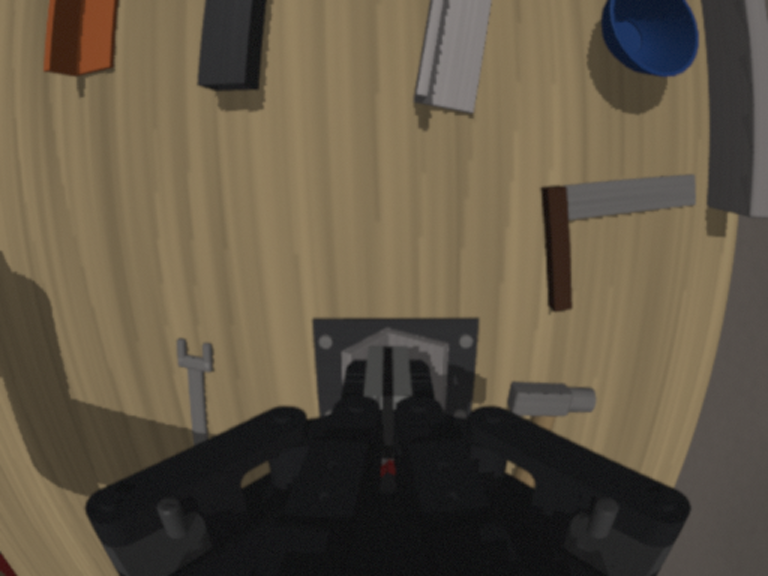

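The wrist view shows the base plate's +y edge between (313,319) and (478,319). The short's V end has its apex at (388,329), just beyond the shut fingers.

```bash
python3 - <<'E'
from h import *
import json
c=json.load(open('w1.json'))
g=lambda u,v,z:onz('wrist',((u+.5)/1.5-.5,(v+.5)/1.5-.5),z,c)
for p in[(313,319,.006),(478,319,.006),(388,329,.080),(448,348,.105),(343,352,.115),(416,99,.05),(472,112,.008),(475,112,0)]:print(p,g(*p))
E
```

```text
(313, 319, 0.006) [ 0.506  -0.1094  0.006 ]
(478, 319, 0.006) [ 0.6532 -0.1145  0.006 ]
(388, 329, 0.08) [ 0.5734 -0.0908  0.08  ]
(448, 348, 0.105) [ 0.6131 -0.0958  0.105 ]
(343, 352, 0.115) [ 0.5445 -0.0916  0.115 ]
(416, 99, 0.05) [0.5988 0.0703 0.05  ]
(472, 112, 0.008) [0.647  0.0648 0.008 ]
(475, 112, 0) [0.651  0.0656 0.    ]
```

```bash
python3 -m crank '[{"gripper":0,"travel":[0,0,49],"twist":[0,0,0]},{"gripper":0,"travel":[0,0,49],"twist":[0,0,0]},{"gripper":0,"travel":[0,0,48],"twist":[0,0,0]},{"gripper":0,"travel":[-15,0,0],"twist":[0,0,0]},{"gripper":0,"travel":[-10,0,0],"twist":[0,0,0]},{"gripper":0,"travel":[-5,0,0],"twist":[0,0,0]},{"gripper":0,"travel":[-5,0,0],"twist":[0,0,0]}]'
python3 -m crank '[{"gripper":0,"travel":[-5,0,0],"twist":[0,0,0]},{"gripper":0,"travel":[-4,0,0],"twist":[0,0,0]},{"gripper":0,"travel":[-4,0,0],"twist":[0,0,0]}]'
```

```text
time: 3.45
ee_pos: [0.5727, -0.082, 0.0871]
tcp_rot: [179.8, -0.0, 88.0]
wrist_force: [-0.5, 2.5, 1.6]
opening: -0.0001
grasp_force: 1.8
time: 3.82
ee_pos: [0.5716, -0.0942, 0.0858]
tcp_rot: [180.0, -0.1, 88.1]
wrist_force: [-1.1, 7.5, 4.9]
opening: 0.0003
grasp_force: 3.9
```

```bash
python3 -m crank '[{"gripper":0,"travel":[-3,0,0],"twist":[0,0,0]},{"gripper":0,"travel":[-2,0,0],"twist":[0,0,0]}]'
python3 -m crank '[{"gripper":0,"travel":[-2,0,0],"twist":[0,0,0]},{"gripper":0,"travel":[-1.5,0,0],"twist":[0,0,0]}]'
python3 -m crank '[{"gripper":0,"travel":[-1.5,0,0],"twist":[0,0,0]}]'
```

```text
time: 4.08
ee_pos: [0.5716, -0.0987, 0.0861]
tcp_rot: [179.9, -0.1, 88.1]
wrist_force: [-1.5, 9.8, 7.3]
opening: -0.0002
grasp_force: 5.0
time: 4.32
ee_pos: [0.5717, -0.1016, 0.0864]
tcp_rot: [179.9, -0.2, 88.1]
wrist_force: [-1.1, 16.0, 8.3]
opening: -0.0001
grasp_force: 8.1
time: 4.45
ee_pos: [0.5717, -0.1018, 0.0864]
tcp_rot: [179.9, -0.3, 88.2]
wrist_force: [-0.8, 23.1, 9.0]
opening: -0.0001
grasp_force: 11.5
```

```bash
python3 -m crank '[{"gripper":0,"travel":[-1.5,0,0],"twist":[0,0,0]},{"gripper":0,"travel":[0,0,0],"twist":[0,0,0]},{"gripper":0,"travel":[0,0,0],"twist":[0,0,0]}]'
python3 -m crank '[{"gripper":0,"travel":[15,0,0],"twist":[0,0,0]},{"gripper":0,"travel":[25,0,0],"twist":[0,0,0]},{"gripper":30,"travel":[0,0,-50],"twist":[0,0,0]},{"gripper":45,"travel":[0,0,-50],"twist":[0,0,0]},{"gripper":45,"travel":[0,0,-30],"twist":[0,0,0.09]},{"gripper":45,"travel":[0,0,0],"twist":[0,0,0.09]}]'
```

```text
time: 4.82
ee_pos: [0.5717, -0.102, 0.0865]
tcp_rot: [179.9, -0.5, 88.3]
wrist_force: [-0.4, 25.4, 10.5]
opening: 0.0002
grasp_force: 12.8
time: 5.58
ee_pos: [0.5734, -0.0667, 0.2182]
tcp_rot: [179.7, 0.0, 77.6]
wrist_force: [0.4, -0.3, -0.5]
opening: 0.045
grasp_force: 0.0
```

```bash
python3 -m crank '[{"gripper":45,"travel":[30,0,0],"twist":[0,0,0]},{"gripper":45,"travel":[40,0,0],"twist":[0,0,0]},{"gripper":45,"travel":[40,0,0],"twist":[0,0,0]},{"gripper":45,"travel":[35,0,0],"twist":[0,0,0]},{"gripper":45,"travel":[0,0,0],"twist":[0,0,0]},{"gripper":45,"travel":[0,0,0],"twist":[0,0,0]}]'; python3 - <<'E'
from h import *
import json
c=bot.calibration('wrist');im=bot.camera('wrist')
c={k:np.array(v).tolist() for k,v in c.items()};json.dump(c,open('w2.json','w'))
cv2.imwrite('pics/w2.png',cv2.resize(im,(768,576),interpolation=cv2.INTER_CUBIC)[...,::-1])
E
```

```text
time: 6.32
ee_pos: [0.6031, 0.0749, 0.2151]
tcp_rot: [-180.0, 0.1, 77.7]
wrist_force: [0.3, 0.6, 0.8]
opening: 0.0453
grasp_force: 0.0
```

View pics/w2.png

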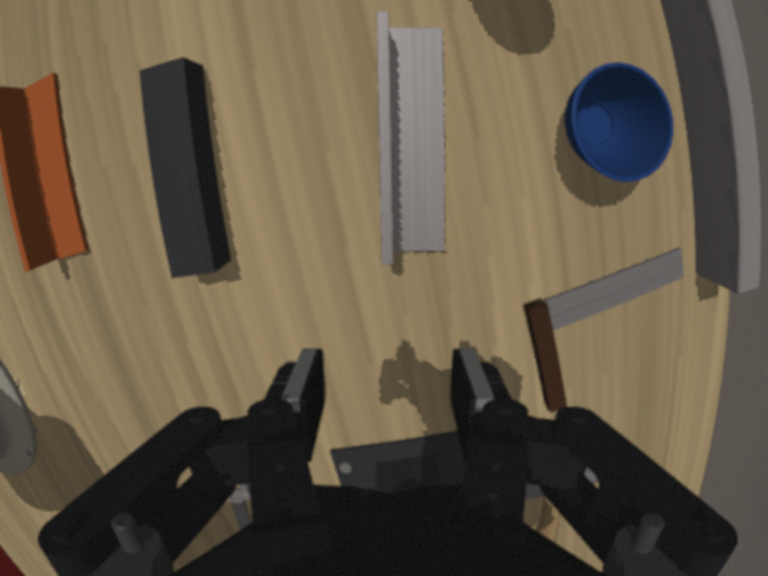

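The long angle's top edge runs from (387,263) at the near end to (383,12) at the far end. The flat leg's outer edge runs from (445,250) to (442,28), and the grippers line up with it.

```bash
python3 - <<'E'
from h import *
import json
c=json.load(open('w2.json'))
g=lambda u,v,z:onz('wrist',((u+.5)/1.5-.5,(v+.5)/1.5-.5),z,c)[:2]
a=g(387,263,.05);b=g(383,12,.05);e=g(445,250,.008);f=g(442,28,.008)
print(a,b,e,f,np.linalg.norm(b-a),np.linalg.norm(f-e))
u=(b-a)/np.linalg.norm(b-a);v=(f-e)/np.linalg.norm(f-e)
print('yaw',-np.degrees(np.arctan2(u[0],u[1])),-np.degrees(np.arctan2(v[0],v[1])))
G=b-.035*u;o=bot.get_obs();y=np.radians(o['tcp_rot'][2]);d=G-o['ee_pos'][:2]
print(G,'tool',d@[np.cos(y),np.sin(y)],d@[np.sin(y),-np.cos(y)],'width',np.cross(u,e-a))
E
```

```text
[0.603 0.074] [0.6382 0.2487] [0.6487 0.0647] [0.6827 0.2403] 0.17823468063676132 0.17891405249489556
yaw -11.392663175693496 -10.979427575636793
[0.6313 0.2144] tool 0.14264203466185854 -0.002308800776071347 width -0.04664429908462891<stdin>:10: DeprecationWarning: Arrays of 2-dimensional vectors are deprecated. Use arrays of 3-dimensional vectors instead. (deprecated in NumPy 2.0)
```

```bash
python3 -m crank '[{"gripper":45,"travel":[47,-0.7,0],"twist":[0,0,-0.019]},{"gripper":45,"travel":[47,-0.7,0],"twist":[0,0,0]},{"gripper":45,"travel":[48,-0.8,0],"twist":[0,0,0]},{"gripper":45,"travel":[0,0,50],"twist":[0,0,0]},{"gripper":45,"travel":[0,0,50],"twist":[0,0,0]},{"gripper":45,"travel":[0,0,45],"twist":[0,0,0]},{"gripper":45,"travel":[0,0,30],"twist":[0,0,0]},{"gripper":45,"travel":[0,0,0],"twist":[0,0,0]},{"gripper":45,"travel":[0,0,0],"twist":[0,0,0]}]' 60
```

```text
time: 7.5
ee_pos: [0.6303, 0.2145, 0.0421]
tcp_rot: [179.9, -0.0, 78.8]
wrist_force: [0.6, 1.0, 0.3]
opening: 0.0451
grasp_force: 0.0
```

Down the last 26 mm, then grip.

```bash
python3 -m crank '[{"gripper":45,"travel":[0,0,15],"twist":[0,0,0]},{"gripper":45,"travel":[0,0,11],"twist":[0,0,0]},{"gripper":4,"travel":[0,0,0],"twist":[0,0,0]},{"gripper":4,"travel":[0,0,0],"twist":[0,0,0]},{"gripper":4,"travel":[0,0,0],"twist":[0,0,0]},{"gripper":4,"travel":[0,0,0],"twist":[0,0,0]},{"gripper":4,"travel":[0,0,0],"twist":[0,0,0]}]' 100
```

```text
time: 8.38
ee_pos: [0.6297, 0.2151, 0.0146]
tcp_rot: [180.0, -0.0, 78.8]
wrist_force: [0.9, 0.4, 0.8]
opening: 0.0071
grasp_force: 97.6
```

```bash
python3 -m crank '[{"gripper":4,"travel":[0,0,-20],"twist":[0,0,0]},{"gripper":4,"travel":[0,0,-45],"twist":[0,0,0]},{"gripper":4,"travel":[0,0,-60],"twist":[0,0,0]},{"gripper":4,"travel":[0,0,-50],"twist":[0,0,-0.08]},{"gripper":4,"travel":[-20,0,-20],"twist":[0,0,-0.08]},{"gripper":4,"travel":[-30,0,0],"twist":[-0.15,0,0]},{"gripper":4,"travel":[-30,0,0],"twist":[-0.16,0,0]},{"gripper":4,"travel":[-30,0,0],"twist":[-0.16,0,0]},{"gripper":4,"travel":[-30,0,0],"twist":[-0.14,0,0]},{"gripper":4,"travel":[0,0,0],"twist":[0,0,0]},{"gripper":4,"travel":[0,0,0],"twist":[0,0,0]}]'
cat > plan.py <<'E'
from h import *
from scipy.spatial.transform import Rotation as Ro
import sys
# rack frame, target long origin in rack frame (mm along y, mm above nested)
def plan(ycm,up,stop=np.array([.5690,-.223,.080]),yaw=-2.0,off=(.004,.0555,.0146),side=0):
    o=bot.get_obs();R=Ro.from_euler('xyz',o['tcp_rot'],degrees=True).as_matrix()
    Rr=Ro.from_euler('z',yaw,degrees=True).as_matrix();Rl=Rr@Ro.from_euler('y',-35,degrees=True).as_matrix()
    Rt=np.stack([Rl[:,1],Rl[:,0],-Rl[:,2]],1)
    P=stop+Rr@np.array([.00196+side,ycm,.0111+up])+Rl@np.array(off)
    w=Ro.from_matrix(R.T@Rt).as_rotvec();d=P-o['ee_pos']
    print('target',P,'rpy',Ro.from_matrix(Rt).as_euler('xyz',degrees=True),'twist',w)
    print('travel in tool now',1000*R.T@d,' in target tool',1000*Rt.T@d)
    print('target world down 1mm in tool',Rt.T@[0,0,-1.], 'rack -y', Rt.T@(-Rr[:,1]),o['ee_pos'],o['tcp_rot'],o['wrist_force'])
if __name__=='__main__': plan(float(sys.argv[1]),float(sys.argv[2]))
E
python3 plan.py .104 .06
```

```text
time: 9.75
ee_pos: [0.623, 0.0758, 0.2111]
tcp_rot: [145.1, -0.1, 88.0]
wrist_force: [1.0, 0.6, -2.9]
opening: 0.0066
grasp_force: 98.6
target [ 0.5714 -0.0635  0.1654] rpy [145.   0.  88.] twist [-0.0025 -0.0006 -0.0007]
travel in tool now [-141.1011  -64.4085   10.7839]  in target tool [-141.0486  -64.5361   10.7069]
target world down 1mm in tool [ 0.     -0.5736  0.8192] rack -y [-1.  0.  0.] [0.623  0.0758 0.2111] [145.1416  -0.0509  87.9855] [ 0.9605  0.6458 -2.8983]
```

```bash
python3 -m crank '[{"gripper":4,"travel":[-25,-12,2],"twist":[0,0,0]},{"gripper":4,"travel":[-35,-16,3],"twist":[0,0,0]},{"gripper":4,"travel":[-35,-16,3],"twist":[0,0,0]},{"gripper":4,"travel":[-30,-13,2],"twist":[0,0,0]},{"gripper":4,"travel":[-16,-7.5,1],"twist":[0,0,0]},{"gripper":4,"travel":[0,0,0],"twist":[0,0,0]},{"gripper":4,"travel":[0,0,0],"twist":[0,0,0]},{"gripper":4,"travel":[0,0,0],"twist":[0,0,0]}]'
python3 plan.py .104 .06
python3 - <<'E'
from h import *
f=lambda im,x,y:cv2.resize(im[y:y+100,x:x+100],(400,400),interpolation=cv2.INTER_CUBIC)
s=bot.camera('side');c=bot.camera('scene')
np.savez('v3',s=s,c=c)
cv2.imwrite('pics/hover.png',np.hstack([f(s,205,115),f(c,195,150)])[...,::-1])
E
```

```text
time: 10.75
ee_pos: [0.5721, -0.0627, 0.1642]
tcp_rot: [145.2, -0.0, 88.1]
wrist_force: [0.3, 1.0, -4.6]
opening: 0.0068
grasp_force: 98.6
target [ 0.5714 -0.0635  0.1654] rpy [145.   0.  88.] twist [-0.0031 -0.0008  0.0008]
travel in tool now [-0.778   0.0978 -1.3534]  in target tool [-0.779   0.1027 -1.3525]
target world down 1mm in tool [ 0.     -0.5736  0.8192] rack -y [-1.  0.  0.] [ 0.5721 -0.0627  0.1642] [145.1797  -0.0118  88.0645] [ 0.2797  0.9625 -4.5523]
```

View pics/hover.png

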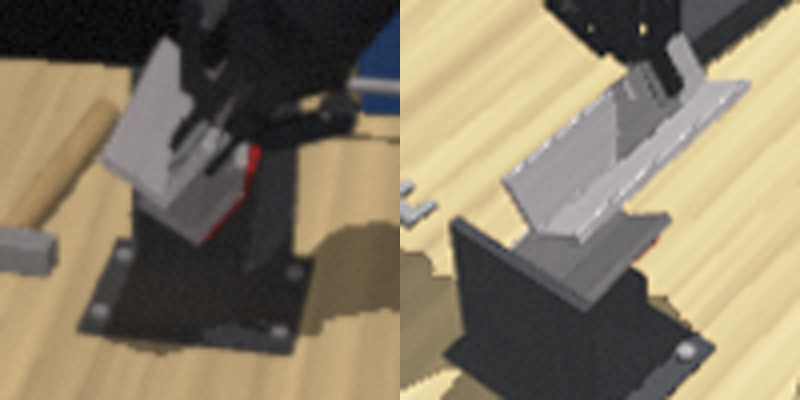

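The hover view shows the long piece above the short one, parallel by eye. Its +x tip at the +y end is at side crop (103,160) and scene crop (748,85). The short's outer corner is at side crop (203,243), and its +x tip is at scene crop (668,215).

```bash
python3 - <<'E'
from h import *
from scipy.spatial.transform import Rotation as Ro
S=lambda u,v:ray('side',((u+.5)/4-.5+205,(v+.5)/4-.5+115))
C=lambda u,v:ray('scene',((u-400+.5)/4-.5+195,(v+.5)/4-.5+150))
def rz(r,z):return r[0]+r[1]*(z-r[0][2])/r[1][2]
stop=np.array([.5690,-.223,.08]);Rr=Ro.from_euler('z',-2,degrees=True).as_matrix()
L=lambda p:Rr.T@(np.array(p)-stop)*1000
Rl=Ro.from_euler('y',-35,degrees=True).as_matrix()
x,r=tri([S(103,160),C(748,85)]);print('long +x tip +y end',L(x),r)
ex=np.array([1.96+.4,104+.8+90,11.1+60-1])
for q in([50,0,0],[50,0,8]):print(' expect',ex+Rl@q)
print(' -y end tip at expected z', L(rz(C(580,240),.08+(ex+Rl@[50,0,0])[2]/1e3)), 'expect',ex-[0,180,0]+Rl@[50,0,0])
print('short outer corner end z80',L(rz(S(203,243),.08)),'expect 0,110,0')
x=rz(C(668,215),.08+.0345);print('short +x inner tip',L(x),'expect',Rl@[50,0,8]+[0,110,0])
E
```

```text
long +x tip +y end [ 40.3313 192.4291 101.1375] [np.float64(0.00010621376413191918), np.float64(0.00010621376413177147)]
 expect [ 43.3176 194.8     98.7788]
 expect [ 38.729 194.8   105.332]
 -y end tip at expected z [40.9168 16.1836 98.7788] expect [43.3176 14.8    98.7788]
short outer corner end z80 [ -4.8767 102.3349  -0.    ] expect 0,110,0
short +x inner tip [ 35.3107 111.5245  34.5   ] expect [ 36.369 110.     35.232]
```

```bash
python3 -m crank '[{"gripper":4,"travel":[0,-11.5,16.4],"twist":[0,0,0]},{"gripper":4,"travel":[0,-11.5,16.4],"twist":[0,0,0]},{"gripper":4,"travel":[0,-5,7],"twist":[0,0,0]},{"gripper":4,"travel":[0,0,0],"twist":[0,0,0]},{"gripper":4,"travel":[0,0,0],"twist":[0,0,0]}]'
python3 -m crank '[{"gripper":4,"travel":[0,-1.7,2.4],"twist":[0,0,0]},{"gripper":4,"travel":[0,0,0],"twist":[0,0,0]}]';python3 plan.py .104 0
```

```text
time: 11.48
ee_pos: [0.5717, -0.0635, 0.116]
tcp_rot: [145.1, 0.0, 88.0]
wrist_force: [0.2, -0.7, -4.9]
opening: 0.0067
grasp_force: 100.7
time: 11.72
ee_pos: [0.5711, -0.0636, 0.1119]
tcp_rot: [145.2, -0.0, 88.0]
wrist_force: [-0.4, -0.8, -5.4]
opening: 0.0066
grasp_force: 100.7
target [ 0.5714 -0.0635  0.1054] rpy [145.   0.  88.] twist [-0.0035  0.     -0.0001]
travel in tool now [ 0.0829 -3.5024  5.554 ]  in target tool [ 0.0833 -3.5216  5.5418]
target world down 1mm in tool [ 0.     -0.5736  0.8192] rack -y [-1.  0.  0.] [ 0.5711 -0.0636  0.1119] [145.1984  -0.004   87.9923] [-0.4366 -0.7937 -5.3732]
```

```bash
D='{"gripper":4,"travel":[0,0,0],"twist":[0,0,0]}'
python3 -m crank '[{"gripper":4,"travel":[0,-1.1,1.7],"twist":[0,0,0]},{"gripper":4,"travel":[0,0,0],"twist":[0,0,0]}]'
python3 -m crank '[{"gripper":4,"travel":[0,-1.1,1.7],"twist":[0,0,0]},{"gripper":4,"travel":[0,0,0],"twist":[0,0,0]}]'
python3 -m crank '[{"gripper":4,"travel":[0,-0.6,0.8],"twist":[0,0,0]},{"gripper":4,"travel":[0,0,0],"twist":[0,0,0]}]'
```

```text
time: 11.98
ee_pos: [0.5711, -0.0635, 0.1096]
tcp_rot: [145.2, -0.0, 88.0]
wrist_force: [1.5, 1.3, -6.2]
opening: 0.0066
grasp_force: 99.5
time: 12.22
ee_pos: [0.5712, -0.0635, 0.1076]
tcp_rot: [145.2, -0.0, 88.0]
wrist_force: [0.3, 3.1, -4.6]
opening: 0.0069
grasp_force: 100.3
time: 12.48
ee_pos: [0.5713, -0.0635, 0.1068]
tcp_rot: [145.2, -0.0, 88.0]
wrist_force: [-1.1, 2.4, -3.1]
opening: 0.007
grasp_force: 101.0
```

```bash
python3 -m crank '[{"gripper":4,"travel":[0,-0.6,0.8],"twist":[0,0,0]},{"gripper":4,"travel":[0,0,0],"twist":[0,0,0]}]'
python3 -m crank '[{"gripper":4,"travel":[0,-0.6,0.8],"twist":[0,0,0]},{"gripper":4,"travel":[0,0,0],"twist":[0,0,0]}]'
python3 -m crank '[{"gripper":4,"travel":[0,-0.6,0.8],"twist":[0,0,0]},{"gripper":4,"travel":[0,0,0],"twist":[0,0,0]}]'
```

```text
time: 12.72
ee_pos: [0.5714, -0.0635, 0.1065]
tcp_rot: [145.1, 0.0, 88.0]
wrist_force: [-4.8, 1.7, 0.5]
opening: 0.0069
grasp_force: 102.2
time: 12.98
ee_pos: [0.5716, -0.0634, 0.1063]
tcp_rot: [145.1, -0.0, 88.0]
wrist_force: [-10.3, 3.6, 6.0]
opening: 0.0068
grasp_force: 103.3
time: 13.22
ee_pos: [0.5718, -0.0632, 0.1061]
tcp_rot: [145.0, -0.0, 88.0]
wrist_force: [-13.8, 5.7, 9.7]
opening: 0.0067
grasp_force: 104.4
```

The force is along the flat leg's normal, so the piece is seated on that leg. I'll ease off and slide along tool -y until the other leg touches.

```bash
python3 -m crank '[{"gripper":4,"travel":[0,-0.5,-1.0],"twist":[0,0,0]},{"gripper":4,"travel":[0,-0.5,0],"twist":[0,0,0]},{"gripper":4,"travel":[0,0,0],"twist":[0,0,0]}]'
python3 -m crank '[{"gripper":4,"travel":[0,-0.7,0],"twist":[0,0,0]},{"gripper":4,"travel":[0,0,0],"twist":[0,0,0]}]'
python3 -m crank '[{"gripper":4,"travel":[0,-0.7,0],"twist":[0,0,0]},{"gripper":4,"travel":[0,0,0],"twist":[0,0,0]}]'
```

```text
time: 13.6
ee_pos: [0.5709, -0.0635, 0.1059]
tcp_rot: [145.0, 0.0, 88.0]
wrist_force: [-2.0, 1.2, 5.6]
opening: 0.0073
grasp_force: 102.5
time: 13.85
ee_pos: [0.5703, -0.0635, 0.1056]
tcp_rot: [145.0, 0.0, 88.0]
wrist_force: [-1.6, 2.1, 6.3]
opening: 0.0068
grasp_force: 102.5
time: 14.1
ee_pos: [0.5699, -0.0636, 0.1053]
tcp_rot: [145.0, 0.0, 88.0]
wrist_force: [-0.4, 0.4, 5.6]
opening: 0.0071
grasp_force: 102.5
```

```bash
python3 -m crank '[{"gripper":4,"travel":[0,-0.8,0],"twist":[0,0,0]},{"gripper":4,"travel":[0,0,0],"twist":[0,0,0]}]'
python3 -m crank '[{"gripper":4,"travel":[0,-0.8,0],"twist":[0,0,0]},{"gripper":4,"travel":[0,0,0],"twist":[0,0,0]}]'
python3 -m crank '[{"gripper":4,"travel":[0,-0.8,0],"twist":[0,0,0]},{"gripper":4,"travel":[0,0,0],"twist":[0,0,0]}]'
```

```text
time: 14.35
ee_pos: [0.5693, -0.0636, 0.105]
tcp_rot: [145.0, 0.0, 88.0]
wrist_force: [0.4, -0.1, 5.2]
opening: 0.0065
grasp_force: 102.3
time: 14.6
ee_pos: [0.5691, -0.0636, 0.1049]
tcp_rot: [144.9, 0.0, 88.0]
wrist_force: [5.9, 0.2, 4.3]
opening: 0.0066
grasp_force: 101.8
time: 14.85
ee_pos: [0.5689, -0.0636, 0.1048]
tcp_rot: [144.8, 0.1, 88.0]
wrist_force: [10.1, 0.0, 4.4]
opening: 0.007
grasp_force: 101.4
```

```bash
python3 -m crank '[{"gripper":4,"travel":[0,1.0,0.6],"twist":[0,0,0]},{"gripper":4,"travel":[-2,0,0],"twist":[0,0,0]},{"gripper":4,"travel":[-3,0,0],"twist":[0,0,0]},{"gripper":4,"travel":[-3,0,0],"twist":[0,0,0]},{"gripper":4,"travel":[-1,0,0],"twist":[0,0,0]},{"gripper":4,"travel":[0,0,0],"twist":[0,0,0]}]'
python3 -m crank '[{"gripper":4,"travel":[-1,0,0],"twist":[0,0,0]},{"gripper":4,"travel":[-1,0,0],"twist":[0,0,0]},{"gripper":4,"travel":[0,0,0],"twist":[0,0,0]}]'
```

```text
time: 15.6
ee_pos: [0.5691, -0.0703, 0.1051]
tcp_rot: [144.9, -0.2, 88.3]
wrist_force: [-6.6, 15.1, 14.4]
opening: 0.0067
grasp_force: 104.2
time: 15.98
ee_pos: [0.5691, -0.0721, 0.1051]
tcp_rot: [144.9, -0.2, 88.3]
wrist_force: [-6.8, 16.1, 14.8]
opening: 0.0067
grasp_force: 104.2
```

```bash
python3 -m crank '[{"gripper":4,"travel":[0,0,-0.9],"twist":[0,0,0]},{"gripper":4,"travel":[-1,0,0],"twist":[0,0,0]},{"gripper":4,"travel":[0,0,0],"twist":[0,0,0]}]'
python3 -m crank '[{"gripper":4,"travel":[-1,0,0],"twist":[0,0,0]},{"gripper":4,"travel":[0,0,0],"twist":[0,0,0]}]'
python3 -m crank '[{"gripper":4,"travel":[-1,0,0],"twist":[0,0,0]},{"gripper":4,"travel":[0,0,0],"twist":[0,0,0]}]'
```

```text
time: 16.35
ee_pos: [0.5688, -0.0743, 0.1052]
tcp_rot: [144.9, -0.1, 88.2]
wrist_force: [7.4, 8.1, 5.6]
opening: 0.0066
grasp_force: 101.5
time: 16.6
ee_pos: [0.5688, -0.0752, 0.1052]
tcp_rot: [144.9, -0.1, 88.2]
wrist_force: [7.2, 7.8, 4.5]
opening: 0.0065
grasp_force: 101.6
time: 16.85
ee_pos: [0.5687, -0.0762, 0.1052]
tcp_rot: [144.9, -0.1, 88.2]
wrist_force: [6.1, 8.2, 4.4]
opening: 0.0064
grasp_force: 101.6
```

```bash
python3 -m crank '[{"gripper":4,"travel":[-1,0,0],"twist":[0,0,0]},{"gripper":4,"travel":[0,0,0],"twist":[0,0,0]}]'
python3 -m crank '[{"gripper":4,"travel":[-1,0,0],"twist":[0,0,0]},{"gripper":4,"travel":[0,0,0],"twist":[0,0,0]}]'
python3 -m crank '[{"gripper":4,"travel":[-1,0,0],"twist":[0,0,0]},{"gripper":4,"travel":[0,0,0],"twist":[0,0,0]}]'
```

```text
time: 17.1
ee_pos: [0.5687, -0.0772, 0.1052]
tcp_rot: [144.9, -0.1, 88.2]
wrist_force: [7.6, 7.1, 4.7]
opening: 0.0067
grasp_force: 101.6
time: 17.35
ee_pos: [0.5687, -0.0775, 0.1052]
tcp_rot: [144.9, -0.2, 88.2]
wrist_force: [6.7, 12.6, 5.6]
opening: 0.0067
grasp_force: 101.7
time: 17.6
ee_pos: [0.5687, -0.0775, 0.1052]
tcp_rot: [144.9, -0.2, 88.4]
wrist_force: [5.6, 18.2, 6.2]
opening: 0.0066
grasp_force: 101.9
```

It has met the stop, with about 10 N on it. I hold, then look before letting go.

```bash
python3 -m crank '[{"gripper":4,"travel":[0,0,0],"twist":[0,0,0]},{"gripper":4,"travel":[0,0,0],"twist":[0,0,0]}]'
python3 - <<'E'
from h import *
f=lambda im,x,y:cv2.resize(im[y:y+75,x:x+75],(400,400),interpolation=cv2.INTER_CUBIC)
s=bot.camera('side');c=bot.camera('scene')
cv2.imwrite('pics/nest.png',np.hstack([f(s,215,135),f(c,200,165)])[...,::-1])
E
```

```text
time: 17.85
ee_pos: [0.5687, -0.0776, 0.1052]
tcp_rot: [144.9, -0.2, 88.3]
wrist_force: [5.7, 17.8, 6.2]
opening: 0.0069
grasp_force: 101.9
```

View pics/nest.png

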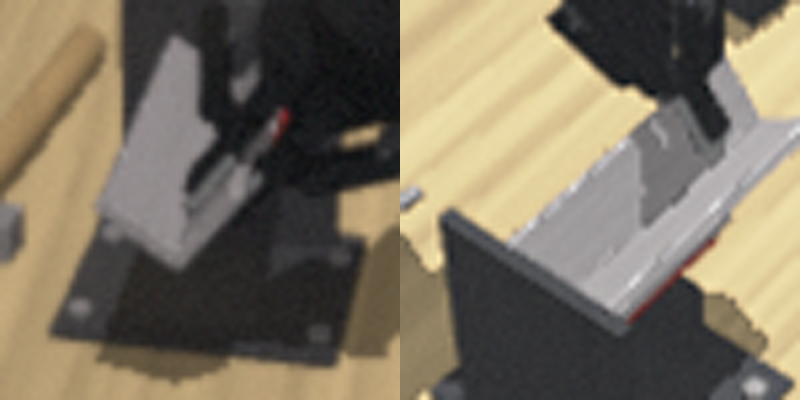

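The long piece is nested in the short one and its end is on the stop plate (scene crop (620,320)). The overhang is free of the trough. I let go and back out along the tool.

```bash
python3 -m crank '[{"gripper":4,"travel":[1,0,0],"twist":[0,0,0]},{"gripper":8,"travel":[0,0,0],"twist":[0,0,0]},{"gripper":12,"travel":[0,0,0],"twist":[0,0,0]},{"gripper":20,"travel":[0,0,0],"twist":[0,0,0]},{"gripper":28,"travel":[0,0,0],"twist":[0,0,0]},{"gripper":28,"travel":[0,0,0],"twist":[0,0,0]}]' 20
python3 -m crank '[{"gripper":28,"travel":[0,0,-8],"twist":[0,0,0]},{"gripper":28,"travel":[0,0,-20],"twist":[0,0,0]},{"gripper":28,"travel":[0,0,-40],"twist":[0,0,0]},{"gripper":28,"travel":[0,0,-40],"twist":[0,0,0]},{"gripper":28,"travel":[20,0,-20],"twist":[0,0,0]},{"gripper":28,"travel":[0,0,0],"twist":[0,0,0]},{"gripper":28,"travel":[0,0,0],"twist":[0,0,0]}]'
python3 - <<'E'
from h import *
f=lambda im,x,y:cv2.resize(im[y:y+75,x:x+75],(400,400),interpolation=cv2.INTER_CUBIC)
s=bot.camera('side');c=bot.camera('scene')
cv2.imwrite('pics/done.png',np.hstack([f(s,215,135),f(c,200,165)])[...,::-1])
E
```

```text
time: 18.7
ee_pos: [0.5664, -0.0795, 0.1023]
tcp_rot: [145.2, -0.0, 88.0]
wrist_force: [0.5, -0.9, 0.8]
opening: 0.0279
grasp_force: 0.0
time: 19.58
ee_pos: [0.4944, -0.0569, 0.2072]
tcp_rot: [145.2, 0.0, 88.0]
wrist_force: [0.2, -0.5, -1.5]
opening: 0.0278
grasp_force: 0.0
```

View pics/done.png

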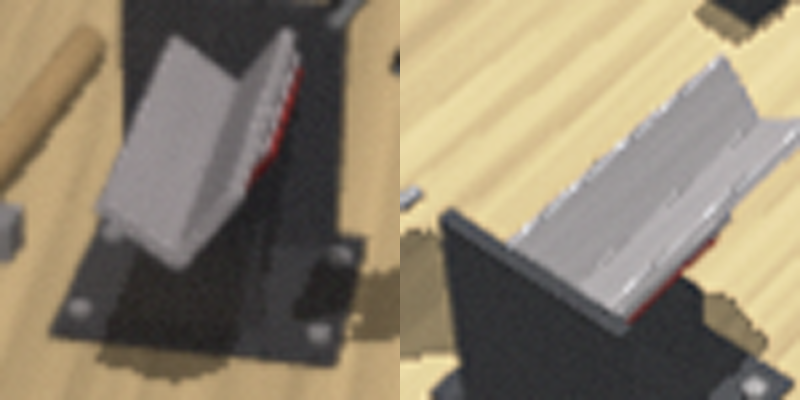

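The long piece sits exactly where it was after release (corner at side crop (180,265)), against the stop, and the gripper is clear. I hand it in.

```bash
python3 -c "
from workcell import bot
print(bot.job_done())"
```

```text
the job is handed in; nothing more can be done
None
```

I handed the job in at about 20 s: the short angle is pushed home, and the long one is nested in it against the stop plate and released. The last pictures show both in place, but no verdict came back.

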